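# Set the induction hob to its warming level and start it

### The arm

A 6-joint arm with a two-finger parallel gripper is mounted at the origin on the work surface. World frame = base frame: x ahead of the robot, y to its left, z up, the work surface at z = 0. Lengths are in mm, angles in rad, forces in N, time in s.
With the tool pointing down it reaches from about 300 to 775 mm from the base axis. Payload 14.6 kg.
Tool frame: the origin (TCP) lies between the finger pads; the fingertips stand 11 mm ahead of it and the grasp point (between the pads) lies 8 mm behind it; z points along the fingers, y is the direction in which the jaws open and shut (so a half turn about z gives the same grasp; the last joint's range is limited). The gripper opens to 94 mm and grips with 3 to 60 N. Pads are 16 mm wide; open, the fingers measure 119 mm over their backs; the gripper's body (75 mm by 177 mm) begins 78 mm behind the grasp point.
Start: joints at [1.174, 0.3, 1.521, -0, 1.321, -0.067], TCP at [178.117, 520.35, 216.446] pointing down, gripper open.
Joint ranges: [-3.03, 3.03], [-0.79, 2.21], [0.23, 2.52], [-1.04, 4.18], [0, 3.07], [-2.55, 2.55]. Speed limits (rad/s): [2.22, 2.22, 2.57, 3.14, 3.14, 3.14].

### API

Orientations are given as [roll, pitch, yaw] about the fixed x, y, z axes, in that order (R = Rz(yaw) Ry(pitch) Rx(roll)).
In Python, from cell import * gives the robot as it stands.
- The arm moves only by the tool arm_command, never from a script. Its argument "deltas" is a list of rows, each an object with "xyz": the shift along the world's x, y, z in m, a list of three; "turn": the turn, a rotation vector about the world's x, y, z in rad, a list of three. A call has 1 to 12 rows; each row shifts and turns the commanded pose from where the row before left it; what a row does not reach is not made up. A row lasts 1/8 s, in which the tool goes at most 62.5 mm and 10.7 degrees, less where a joint would pass 70% of its speed; a pose out of reach is approached as far as the arm can. A call with a gripper value outside its range is refused whole. "gripper" is the closure, from 0 (fully open) to 1 (shut), set as the call begins (left out, the last holds). The fingers move at their own pace and stop on an object; "force" is the grip in N (left out, the last holds). Time passes only in rows, so rows that do not move let the fingers close. It gives the time, the measured TCP pose, the force and the opening at its end, in the units of the state.
- read_state(): the state, without advancing time (a new reading comes with each control period).
- camera(name): name is "scene" or "top" or "wrist"; returns a dict with "color" (384x512x3 uint8, red, green, blue), "fx", "fy", "cx", "cy" (pixels), "rvec" (rotation vector, rad) and "tvec" (3), from world to camera coordinates, as OpenCV has them; the wrist camera has in their place "mount" (4x4, takes a point from camera to tool coordinates, whose origin is the TCP and whose axes are the flange's). Camera axes: x right, y down, z forward; pixel columns grow to the right and rows downward; lengths in mm; the calibration is good to about 2 mm. A picture is of the moment at which its call begins: read the wrist's pose just before it. There is no depth.
- sign_off(): hands the job in, once; it reports no verdict.
The state is a dict: "clock": time; "joints": joint angles; "qd": joint speeds; "effort": joint torques, N m; "eef_pos": TCP position; "eef_rot": TCP orientation; "wrist_force": force on the tool from outside, world axes, zero at the start; "moment": the same for the moment, N m; "finger_gap": finger opening in mm.
Only numpy, scipy, OpenCV 4.12 (cv2) and the standard library are available. Lean on these libraries where they do the work, as an engineer would, in place of code of your own. Each camera call takes 0.05 s, during which the arm holds its last target.

### The job

Get the hob ready to keep the broth pan warm: with a fingertip, push the tab of the black selector round, click by click, until it rests pointing at the green mark (two dots), then press the white start button beside it right down and let it come back up. Push the tab, do not pinch it, and leave the pan, its lid and everything else on the counter where they stand.

Things in the scene. Friction and masses are not known exactly. Their poses are not given: they have to be found in the camera images.
- hob: Countertop induction hob, fixed, 340 mm deep (its x), 470 mm wide (its y), flat top 70 mm above the counter. Origin: centre of its underside. Its +x points to its back, away from the robot, +y to the black glass with the pan, -y to the light grey control panel, z up. On the panel: selector axis at hob (40, -145) mm, start button axis at hob (-65, -145) mm.
- selector (a joint): Selector angle in rad, growing clockwise seen from above. Six click positions 0.698 apart: 0 white mark (1 dot), 0.698 green (2 dots, the one wanted), 1.396 to 3.491 yellow to red (3 to 6 dots). It springs back until pushed half a step; 3 to 8 deg past that the tab jumps the rest of the step by itself. About 3 N near the tab's end moves it. Starts at 3 to 6 dots: push it anticlockwise.
- selector_axis (a point): Point on the selector's vertical axis, on the panel surface (70 mm above the counter). The hub is a black disc 50 mm across and 13 mm high; the marks are 18 mm squares printed round it, 67 mm from the axis. At selector angle q the tab points along (1.745 - q) rad, counted anticlockwise from the hob's +x.
- tab_tip (a point): Top of the outer end of the selector's tab, 52 mm from the axis and 32 mm above the panel. The tab is an upright black wing 10 mm thick with a white line along its top; it reaches from the axis to 52 mm out, and stands from 8 to 32 mm above the panel. selector_c1 and selector_c2 are its left and right halves, 5 mm thick each, seen from the axis.
- green_mark (a point): Centre of the green square (two white dots) printed on the panel, 67 mm from the selector's axis.
- start (a joint): Travel of the start button in m: 0 up, 0.006 fully down; springs back by itself, 4 N fully down.
- start_top (a point): Centre of the top face of the white start button, 28 mm across, 22 mm above the panel, in a black housing 44 mm across and 12 mm high. Pressed straight down.
- pan: Aluminium saucepan on the glass, 200 mm across, 60 mm high (its rim 130 mm above the counter), wooden handle along its +y, out to 255 mm from its centre. Origin: centre of its underside. Leave alone.
- pan_lid: Loose flat wooden lid on the pan, 208 mm across, 24 mm high with its grip bar. Origin: centre of its underside. Leave alone.
- rice_bowl: Blue bowl, 104 mm across, 55 mm high, beside the hob. Origin: centre of its underside. Leave alone.
- tea_cup: White cup, 68 mm across, 78 mm high, beside the hob. Origin: centre of its underside. Leave alone.
- salt_jar: Glass jar with red cap, 64 mm across, 85 mm high, beside the hob. Origin: centre of its underside. Leave alone.
- knife: Kitchen knife lying flat on the yellow cutting board, 330 mm long along its x, blade to +x. Origin: underside where handle meets blade. Leave alone.
- serving_spoon: Serving spoon with a dark handle, lying on the counter, about 230 mm long along its x, bowl to +x. Origin: near the middle of its length, underside. Leave alone.

How it is judged (in metres and radians):
On the way, in this order (a step that is already met when the one before it is completed fails the run):
1. the selector has come to rest pointing at the green mark (value of joint selector between 0.56 and 0.84 rad), for 0.2 s.
2. the start button is pressed down with the selector on the green mark (all of step 1 and value of joint start above 0.0042 m), for 0.05 s.
At the end, for the whole second after the job is handed in: The selector rests at the green mark (0.56 to 0.84 rad, within 8 degrees), after which the start button was pressed at least 4.2 mm and has sprung back up (below 1 mm) (all of step 1 and velocity of joint selector between -0.05 and 0.05 rad/s and value of joint start below 0.001 m); the robot touches nothing.
It fails at once if the selector's tab is pinched: pressed by the fingers on both sides at once (contact force between the fingers and selector_c1 above 1.5 N and contact force between the fingers and selector_c2 above 1.5 N).
It fails at once if the pan or its lid is shifted by more than 15 mm or lifted (distance of any of pan, pan_lid from where it was at the start of the episode above 0.015 m).
It fails at once if another thing on the counter is moved by more than 20 mm (distance of any of rice_bowl, tea_cup, salt_jar, knife, serving_spoon from where it was at the start of the episode above 0.02 m).
It also fails if it takes over 67 s, if anything falls off the work surface, if the arm or the gripper's body presses on something with over 40 N, if the wrist force passes 120 N, or if a joint passes its speed limit or range.

## Working session

There is one attempt and no reset: what is moved stays moved. The work goes in short steps, Python scripts to look and compute and a tool call to move; the robot and the scene stay as the last step left them, time stands still between calls to the robot, and variables do not carry over. Pictures are saved under pics/ and viewed, and the job is handed in when it is done.

Besides the shell and the picture viewer there is one more tool, called after ">>>" by a JSON object that holds its "name" and its "arguments". arm_command: Moves the arm, as the interface text tells. Its arguments: {"type":"object","properties":{"deltas":{"type":"array","items":{"type":"object","properties":{"xyz":{"type":"array","items":{"type":"number"}},"turn":{"type":"array","items":{"type":"number"}}}}},"gripper":{"type":"number"},"force":{"type":"number"}},"required":["deltas"]}

```bash
mkdir -p pics; ls
python3 - <<'E'
from cell import *
import cv2
print(read_state())
for n in ["scene","top","wrist"]:
    c=camera(n); cv2.imwrite(f"pics/{n}0.png",c["color"][:,:,::-1])
    print(n,{k:v for k,v in c.items() if k!="color"})
E
```

```text
pics
{'clock': 0.0, 'joints': array([ 1.17440588e+00,  3.00452349e-01,  1.52155980e+00, -1.10724319e-05,
        1.32070905e+00, -6.66288096e-02]), 'qd': array([-0.00027479,  0.0006547 , -0.00024106, -0.00113583,  0.00196768,
       -0.00139312]), 'effort': array([-1.30981261e-03, -5.31808913e+01, -3.52732694e+01,  7.07975356e-02,
        2.44443468e-02, -5.80396181e-05]), 'eef_pos': array([178.02556237, 520.13304161, 215.90561341]), 'eef_rot': array([-3.14046589e+00, -6.44372490e-05,  2.81183373e+00]), 'wrist_force': array([ 0.25830267, -0.10682602, -0.75240967]), 'moment': array([-0.02381054,  0.02095559,  0.0175471 ]), 'finger_gap': 94.44750935016947}
scene {'fx': 348.19359489813417, 'fy': 348.19359489813417, 'cx': 257.74592301334815, 'cy': 188.99894786900742, 'rvec': array([ 2.50549052,  0.61030584, -0.17756745]), 'tvec': array([-511.15323115, -142.51342594, 1357.0797159 ])}
top {'fx': 425.09714125919027, 'fy': 425.09714125919027, 'cx': 253.00221454914063, 'cy': 195.6045490099574, 'rvec': array([ 2.19244425, -2.16319772,  0.08837907]), 'tvec': array([  15.27869006,  561.21463942, 1452.67496006])}
wrist {'fx': 330.71541636353356, 'fy': 330.71541636353356, 'cx': 253.52484029095655, 'cy': 182.84304671549668, 'mount': array([[ 6.28235349e-04, -9.72857008e-01, -2.31406240e-01,
         6.52666748e+01],
       [ 9.99999801e-01,  5.95977035e-04,  2.09306323e-04,
        -5.94137168e-01],
       [-6.57123181e-05, -2.31406325e-01,  9.72857188e-01,
        -1.67651288e+02],
       [ 0.00000000e+00,  0.00000000e+00,  0.00000000e+00,
         1.00000000e+00]])}
```

View pics/top0.png

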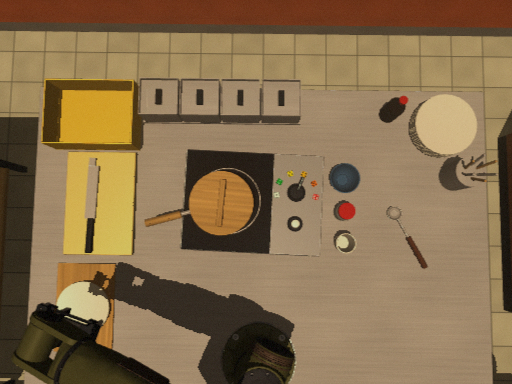

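View pics/scene0.png

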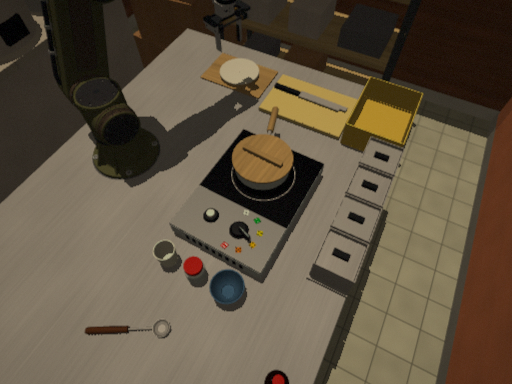

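View pics/wrist0.png

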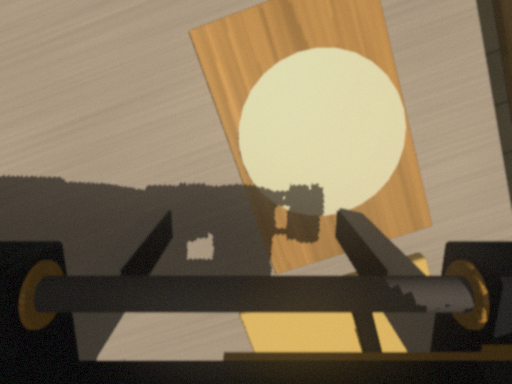

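Top view: the hob spans about (187,150) to (321,255), with the selector near (297,192), the start button near (295,223), and cups and the bowl to the right at x≈345. I'll zoom in on both fixed cameras.

```bash
cat > h.py <<'E'
import numpy as np, cv2
def cam(c):
    K=np.array([[c["fx"],0,c["cx"]],[0,c["fy"],c["cy"]],[0,0,1]]);R=cv2.Rodrigues(np.array(c["rvec"]))[0]
    return K,R,np.array(c["tvec"])
def back(c,uv,z):
    K,R,t=cam(c); C=-R.T@t; d=R.T@np.linalg.inv(K)@np.array([uv[0],uv[1],1.]); return C+d*(z-C[2])/d[2]
def proj(c,P):
    K,R,t=cam(c); return cv2.projectPoints(np.float64(P).reshape(-1,3),np.float64(c["rvec"]),t,K,None)[0].reshape(-1,2)
def hob(T,x,y,z): # T=(x,y,yaw) hob coords->world
    c,s=np.cos(T[2]),np.sin(T[2]); return np.array([T[0]+c*x-s*y,T[1]+s*x+c*y,z])
E
python3 - <<'E'
from cell import *
import pickle,cv2
d={n:camera(n) for n in ["top","scene"]}
pickle.dump(d,open("c0.pkl","wb"))
i=d["top"]["color"][140:265,175:365,::-1]; cv2.imwrite("pics/topz.png",cv2.resize(i,None,fx=4,fy=4,interpolation=cv2.INTER_CUBIC))
i=d["scene"]["color"][120:280,160:330,::-1]; cv2.imwrite("pics/scz.png",cv2.resize(i,None,fx=3.7,fy=3.7,interpolation=cv2.INTER_CUBIC))
E
```

```text
(no output)
```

View pics/topz.png

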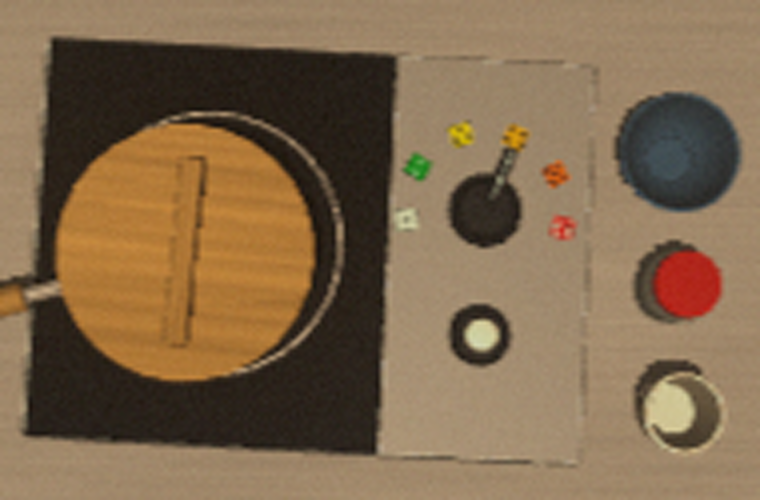

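View pics/scz.png

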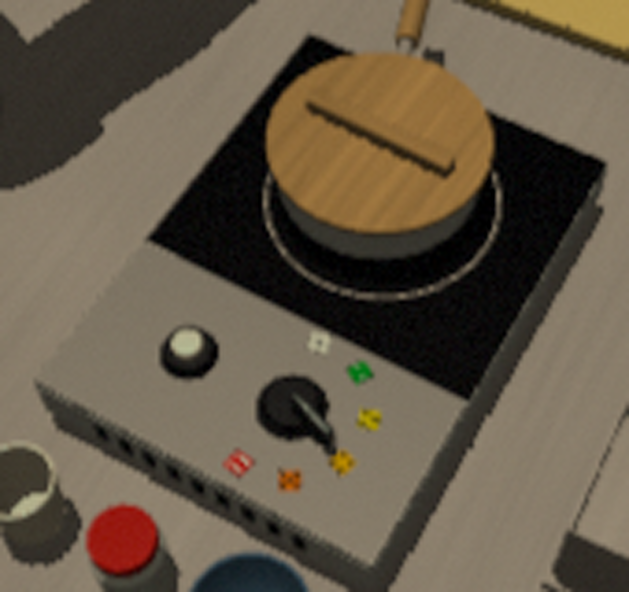

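The tab points at the 4-dot mark (q≈2.09). I'll fit the hob pose from the marks and corners in both views.

Run:
```python
from h import *
import pickle
from scipy.optimize import least_squares
d=pickle.load(open("c0.pkl","rb"))
marks=[[40+67*np.cos(1.745-k*.698),-145+67*np.sin(1.745-k*.698),70] for k in range(6)]
cor=[[170,235,70],[170,-235,70],[-170,-235,70],[-170,235,70]]
sel=[40,-145,83]; st=[-65,-145,92]
P=marks+cor+[sel,st]
tz=[(406,220),(417,166),(461,134),(515,137),(556,174),(562,228),(52,40),(597,66),(577,463),(26,434),(485,210),(481,336)]
sz=[(319,343),(360,373),(370,419),(343,463),(290,481),(239,463),(606,163),(378,570),(38,384),(309,37),(292,405),(186,345)]
t=[(175+(u+.5)/4-.5,140+(v+.5)/4-.5) for u,v in tz]; s=[(160+(u+.5)/3.7-.5,120+(v+.5)/3.7-.5) for u,v in sz]
def f(x,which):
    W=[hob(x,*p) for p in P]; r=[]
    if 't' in which:r.append(proj(d["top"],W)-t)
    if 's' in which:r.append(proj(d["scene"],W)-s)
    return np.array(r)
for w in ['t','s','ts']:
    o=least_squares(lambda x:f(x,w).ravel(),[450,-20,-.03],loss='soft_l1',x_scale=[100,100,.1])
    print(w,o.x,np.abs(f(o.x,w)).max(),np.sqrt((f(o.x,w)**2).mean()))
    if w in 't ts': print(np.round(f(o.x,w),1).tolist())
    for n,p in [("axis",sel),("start",st),("tip4",[40+52*np.cos(1.745-2.094),-145+52*np.sin(1.745-2.094),102]),("green",marks[1])]: print(n,np.round(hob(o.x,*p),1))
# neighbours in top
for n,uv,z in [("bowl",(679,152),55),("jar",(688,284),85),("cup",(684,411),78)]:
    print(n,np.round(back(d["top"],(175+uv[0]/4,140+uv[1]/4),z)))
lid=back(d["top"],(175+185/4,140+253/4),145);print("lid",lid)
```

```text
t [ 5.36490285e+02  2.52931147e+01 -4.08508167e-02] 2.2625132772018333 0.7929537565777766
[[[-0.1, -0.1], [0.2, 0.2], [0.0, 0.2], [0.1, 0.1], [-0.1, 0.1], [0.2, 0.1], [-1.9, -1.6], [0.3, -0.7], [1.1, 1.1], [-2.3, 0.6], [0.3, -0.3], [0.2, -0.3]]]
axis [ 570.5 -121.2   83. ]
start [ 465.6 -116.9   92. ]
tip4 [ 618.6 -141.   102. ]
green [606.4 -64.6  70. ]
s [ 5.34842407e+02  2.58469547e+01 -3.27265587e-02] 2.1266171259761677 0.771784398466854
[[[0.2, 0.2], [0.1, 0.1], [0.1, 0.4], [0.1, 0.3], [0.4, 0.4], [0.2, 0.6], [1.2, -1.3], [-0.8, 0.2], [-2.1, -0.1], [-0.5, -1.9], [-0.0, -0.8], [0.2, -0.4]]]
axis [ 570.1 -120.4   83. ]
start [ 465.1 -116.9   92. ]
tip4 [ 618.3 -139.8  102. ]
green [605.5 -63.5  70. ]
ts [ 5.35600063e+02  2.54598769e+01 -3.61620472e-02] 2.1849762304767637 0.796770925686381
[[[-0.1, 0.1], [0.1, 0.4], [-0.2, 0.2], [-0.1, 0.2], [-0.3, 0.1], [0.1, 0.0], [-2.2, -1.0], [-0.0, -0.7], [1.3, 1.1], [-2.1, 1.3], [0.2, -0.2], [0.2, -0.3]], [[0.3, 0.4], [0.1, 0.3], [0.0, 0.6], [0.1, 0.5], [0.3, 0.5], [0.2, 0.8], [1.5, -1.0], [-1.0, 0.5], [-2.1, -0.2], [-0.1, -1.8], [-0.0, -0.6], [0.2, -0.3]]]
axis [ 570.3 -120.9   83. ]
start [ 465.4 -117.1   92. ]
tip4 [ 618.5 -140.4  102. ]
green [605.9 -64.1  70. ]
bowl [ 623. -289.   55.]
jar [ 509. -290.   85.]
cup [ 404. -287.   78.]
lid [525.06379265 123.14627237 145.        ]
```

The hob pose is consistent in both views: axis ≈ (570.4, -120.9), start ≈ (465.4, -117.0), tab world direction ≈ -0.386 rad. I'll close the fingers and move high to the clockwise side of the tab.

>>> {"name": "arm_command", "arguments": {"deltas": [{"xyz": [0.01, -0.02, 0.02], "turn": [0, 0, -0.07]}, {"xyz": [0.026, -0.043, 0.01], "turn": [0, 0, -0.1]}, {"xyz": [0.026, -0.043, 0], "turn": [0, 0, -0.1]}, {"xyz": [0.026, -0.043, 0], "turn": [0, 0, -0.1]}, {"xyz": [0.026, -0.043, 0], "turn": [0, 0, -0.1]}, {"xyz": [0.026, -0.043, 0], "turn": [0, 0, -0.1]}, {"xyz": [0.026, -0.043, 0], "turn": [0, 0, -0.1]}, {"xyz": [0.026, -0.043, 0], "turn": [0, 0, -0.1]}, {"xyz": [0.026, -0.043, 0], "turn": [0, 0, -0.1]}, {"xyz": [0.026, -0.043, 0], "turn": [0, 0, -0.1]}, {"xyz": [0.026, -0.043, 0], "turn": [0, 0, -0.1]}, {"xyz": [0.026, -0.043, 0], "turn": [0, 0, -0.1]}], "gripper": 1, "force": 20}}

```text
clock: 1.75
eef_pos: [474.8, 25.7, 246.5]
eef_rot: [3.141, -0.0, 1.638]
wrist_force: [0.7, 1.6, 1.0]
finger_gap: 0.6
```

>>> {"name": "arm_command", "arguments": {"deltas": [{"xyz": [0.024, -0.037, 0], "turn": [0, 0, -0.09]}, {"xyz": [0.024, -0.037, 0], "turn": [0, 0, -0.09]}, {"xyz": [0.024, -0.037, -0.02], "turn": [0, 0, -0.09]}, {"xyz": [0.024, -0.037, -0.03], "turn": [0, 0, -0.09]}, {"xyz": [0.024, -0.037, -0.03], "turn": [0, 0, -0.09]}, {"xyz": [0, 0, -0.03]}, {"xyz": [0, 0, 0]}, {"xyz": [0, 0, 0]}]}}

```text
validation failed for argument at $.de...
```

Run:
```python
from cell import *
import cv2,pickle
s=read_state(); print(s["eef_pos"],s["eef_rot"],s["joints"],s["wrist_force"])
w=camera("wrist"); cv2.imwrite("pics/w1.png",w["color"][:,:,::-1])
t=camera("scene");i=t["color"][170:270,190:300,::-1]; cv2.imwrite("pics/s1.png",cv2.resize(i,None,fx=5,fy=5,interpolation=cv2.INTER_CUBIC))
```

```text
[474.75236111  25.73924688 246.53121106] [ 3.14129979e+00 -2.72205476e-05  1.63835056e+00] [-2.29222170e-02  1.08435320e-01  1.68042225e+00  5.48734640e-05
  1.35244588e+00 -9.04883236e-02] [0.6914404  1.62356966 1.00849831]
```

View pics/w1.png

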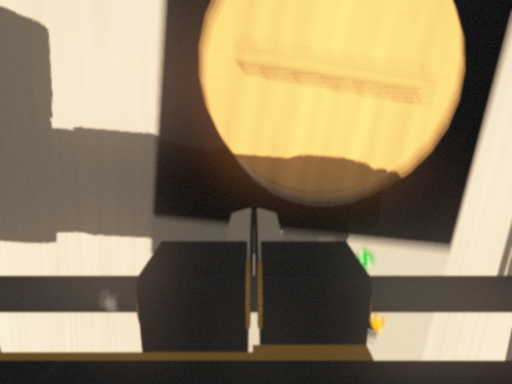

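View pics/s1.png

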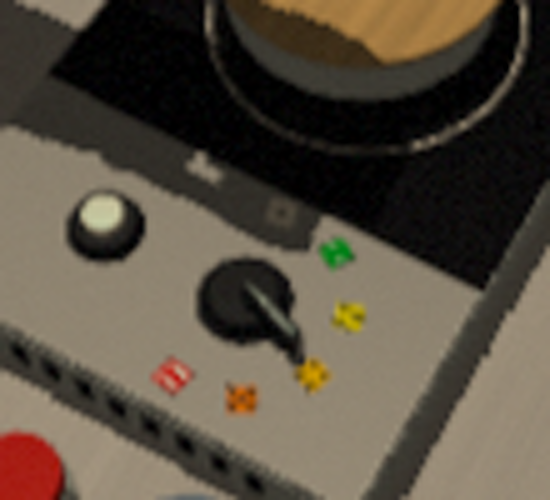

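The command was refused, probably because it had rows with no "turn". The wrist view shows the closed fingers at centre, with the pan ahead. Repeating with full rows.

>>> {"name": "arm_command", "arguments": {"deltas": [{"xyz": [0.024, -0.037, 0], "turn": [0, 0, -0.09]}, {"xyz": [0.024, -0.037, 0], "turn": [0, 0, -0.09]}, {"xyz": [0.024, -0.037, -0.02], "turn": [0, 0, -0.09]}, {"xyz": [0.024, -0.037, -0.03], "turn": [0, 0, -0.09]}, {"xyz": [0.024, -0.037, -0.03], "turn": [0, 0, -0.09]}, {"xyz": [0, 0, -0.03], "turn": [0, 0, 0]}, {"xyz": [0, 0, 0], "turn": [0, 0, 0]}, {"xyz": [0, 0, 0], "turn": [0, 0, 0]}]}}

```text
clock: 2.85
eef_pos: [594.5, -157.1, 138.0]
eef_rot: [3.14, -0.0, 1.193]
wrist_force: [0.5, 0.4, 1.0]
finger_gap: 0.4
```

Run:
```python
from cell import *
import cv2,pickle
s=read_state(); print(s["eef_pos"],s["eef_rot"],s["joints"],s["wrist_force"])
w=camera("wrist"); cv2.imwrite("pics/w2.png",w["color"][:,:,::-1])
t=camera("scene");i=t["color"][170:270,190:300,::-1]; cv2.imwrite("pics/s2.png",cv2.resize(i,None,fx=5,fy=5,interpolation=cv2.INTER_CUBIC))
```

```text
[ 594.54794589 -157.05468879  137.98748255] [ 3.14002427e+00 -1.57011349e-04  1.19296278e+00] [-3.17838498e-01  5.11979857e-01  1.41255607e+00  6.68666374e-05
  1.21548175e+00  5.99719601e-02] [0.51313427 0.39261194 0.98944169]
```

View pics/w2.png

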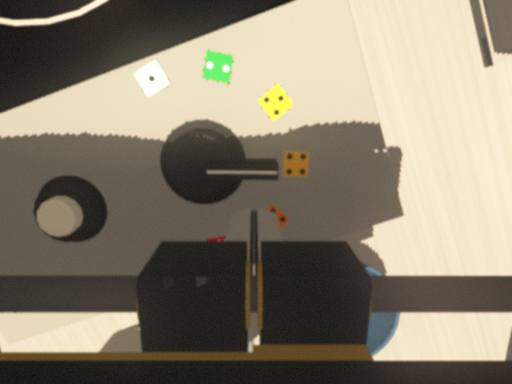

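View pics/s2.png

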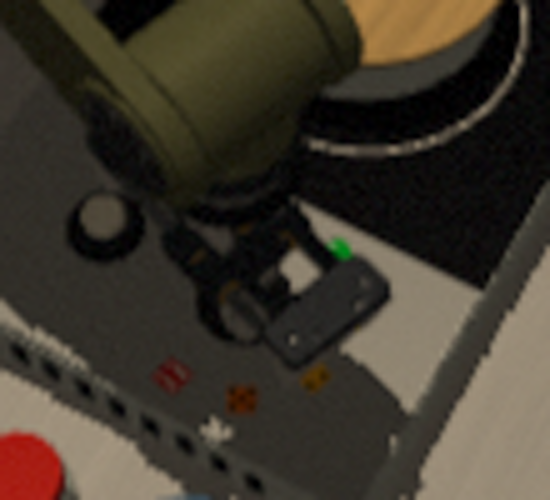

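The wrist view clearly shows the tab from (208,172) to (278,170), aligned with the tool, with the fingertip at (255,215) on its clockwise side. I'll check the calibration and compute the push arc.

```bash
cat > arc.py <<'E'
import numpy as np
A=np.array([570.4,-120.9])
def pose(phi,r=39,off=13): 
    e=np.array([np.cos(phi),np.sin(phi)]);n=np.array([-e[1],e[0]]); return np.r_[A+r*e-off*n, phi+np.pi/2]
E
python3 - <<'E'
from cell import *
from arc import *; from h import *
from scipy.spatial.transform import Rotation as Ro
s=read_state(); w=camera("wrist")
R=Ro.from_euler("xyz",s["eef_rot"]).as_matrix(); M=w["mount"]
def pw(P):
    q=R.T@(np.array(P)-s["eef_pos"]); q=np.linalg.inv(M)@np.r_[q,1]; return np.round([w["fx"]*q[0]/q[2]+w["cx"],w["fy"]*q[1]/q[2]+w["cy"]],1)
e=lambda a,r:[A[0]+r*np.cos(a),A[1]+r*np.sin(a)]
print("tip",pw(e(-.386,52)+[102]),"hub",pw([*A,83]),"green",pw(e(1.01,67)+[70]),"4dot",pw(e(-.386,67)+[70]),"start",pw([465.4,-117,92]))
print("now",s["eef_pos"])
ph=[-.386]+[-.386+.06*i for i in range(1,10)]
p=np.array([pose(x) for x in ph]); print(p.round(2)); print(np.diff(p,axis=0).round(2)); print(pose(-.386,39,24))
E
```

```text
tip [276.6 172.3] hub [198.7 166.2] green [216.1  66.9] 4dot [294.2 163.7] start [ 53.1 219.4]
now [ 594.68614977 -157.2383418   138.33861698]
[[ 601.64 -147.63    1.18]
 [ 603.18 -145.71    1.24]
 [ 604.61 -143.69    1.3 ]
 [ 605.92 -141.6     1.36]
 [ 607.09 -139.44    1.42]
 [ 608.14 -137.2     1.48]
 [ 609.05 -134.91    1.54]
 [ 609.82 -132.57    1.6 ]
 [ 610.45 -130.18    1.66]
 [ 610.93 -127.76    1.72]]
[[1.55 1.92 0.06]
 [1.43 2.01 0.06]
 [1.31 2.09 0.06]
 [1.18 2.17 0.06]
 [1.05 2.23 0.06]
 [0.91 2.29 0.06]
 [0.77 2.34 0.06]
 [0.63 2.38 0.06]
 [0.48 2.42 0.06]]
[ 597.49481606 -157.81708199    1.18479633]
```

Predictions agree with the image to within a few pixels. Descend beside the tab.

>>> {"name": "arm_command", "arguments": {"deltas": [{"xyz": [0.003, -0.001, -0.012], "turn": [0, 0, -0.008]}, {"xyz": [0, 0, -0.015], "turn": [0, 0, 0]}, {"xyz": [0, 0, -0.01], "turn": [0, 0, 0]}, {"xyz": [0, 0, 0], "turn": [0, 0, 0]}, {"xyz": [0, 0, 0], "turn": [0, 0, 0]}]}}

```text
clock: 3.62
eef_pos: [597.3, -158.7, 99.7]
eef_rot: [3.141, -0.0, 1.184]
wrist_force: [-0.8, 0.1, 0.3]
finger_gap: 0.4
```

>>> {"name": "arm_command", "arguments": {"deltas": [{"xyz": [0.002, 0.005, 0], "turn": [0, 0, 0]}, {"xyz": [0.0023, 0.0061, 0], "turn": [0, 0, 0]}, {"xyz": [0.0016, 0.0019, 0], "turn": [0, 0, 0.06]}, {"xyz": [0.0014, 0.002, 0], "turn": [0, 0, 0.06]}, {"xyz": [0.0013, 0.0021, 0], "turn": [0, 0, 0.06]}, {"xyz": [0.0012, 0.0022, 0], "turn": [0, 0, 0.06]}, {"xyz": [0.001, 0.0022, 0], "turn": [0, 0, 0.06]}, {"xyz": [0, 0, 0], "turn": [0, 0, 0]}]}}

```text
clock: 4.62
eef_pos: [608.1, -136.7, 99.6]
eef_rot: [3.141, 0.0, 1.484]
wrist_force: [0.6, -0.1, 0.4]
finger_gap: 0.3
```

Run:
```python
from cell import *
import cv2,pickle
s=read_state(); print(s["eef_pos"],s["eef_rot"],s["wrist_force"])
w=camera("wrist"); cv2.imwrite("pics/w3.png",w["color"][:,:,::-1])
```

```text
[ 608.1094896  -136.73116775   99.60294176] [3.14136135e+00 8.79321885e-06 1.48382738e+00] [ 0.57380009 -0.06242798  0.36442351]
```

View pics/w3.png

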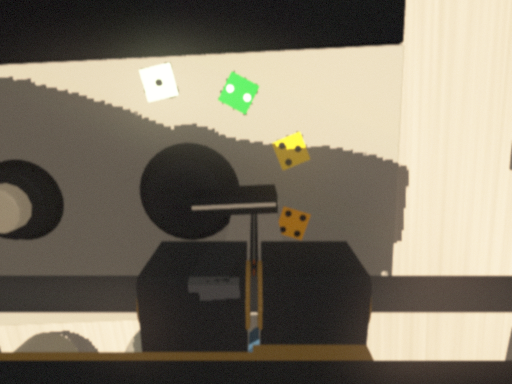

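The tab (white line (192,208)–(275,205)) is being pushed flat against the fingers, and sits about half-way between 4 and 3 dots. Continuing until it jumps.

>>> {"name": "arm_command", "arguments": {"deltas": [{"xyz": [0.0009, 0.0023, 0], "turn": [0, 0, 0.06]}, {"xyz": [0.0008, 0.0023, 0], "turn": [0, 0, 0.06]}, {"xyz": [0.0006, 0.0024, 0], "turn": [0, 0, 0.06]}, {"xyz": [0, 0, 0], "turn": [0, 0, 0]}, {"xyz": [0, 0, 0], "turn": [0, 0, 0]}]}}

```text
clock: 5.3
eef_pos: [610.2, -130.1, 99.4]
eef_rot: [-3.142, -0.0, 1.662]
wrist_force: [0.9, -0.6, 0.6]
finger_gap: 0.5
```

Run:
```python
from cell import *
import cv2,pickle
s=read_state(); print(s["eef_pos"],s["eef_rot"],s["wrist_force"])
w=camera("wrist"); cv2.imwrite("pics/w4.png",w["color"][:,:,::-1])
from arc import *
ph=[.09+.06*i for i in range(15)]
p=np.array([pose(x) for x in ph]); print(p.round(2)); print(np.diff(p,axis=0).round(2))
```

```text
[ 610.20125175 -130.14229272   99.44348399] [-3.14155265e+00 -2.65924470e-05  1.66193384e+00] [ 0.87170146 -0.5857049   0.57493072]
[[ 610.41 -130.34    1.66]
 [ 610.9  -127.93    1.72]
 [ 611.25 -125.48    1.78]
 [ 611.45 -123.03    1.84]
 [ 611.51 -120.56    1.9 ]
 [ 611.41 -118.1     1.96]
 [ 611.17 -115.64    2.02]
 [ 610.78 -113.21    2.08]
 [ 610.25 -110.8     2.14]
 [ 609.57 -108.43    2.2 ]
 [ 608.75 -106.1     2.26]
 [ 607.8  -103.83    2.32]
 [ 606.71 -101.62    2.38]
 [ 605.48  -99.47    2.44]
 [ 604.14  -97.41    2.5 ]]
[[ 0.49  2.42  0.06]
 [ 0.35  2.44  0.06]
 [ 0.2   2.46  0.06]
 [ 0.05  2.47  0.06]
 [-0.09  2.46  0.06]
 [-0.24  2.45  0.06]
 [-0.39  2.44  0.06]
 [-0.53  2.41  0.06]
 [-0.68  2.37  0.06]
 [-0.82  2.33  0.06]
 [-0.96  2.27  0.06]
 [-1.09  2.21  0.06]
 [-1.22  2.14  0.06]
 [-1.35  2.07  0.06]]
```

View pics/w4.png

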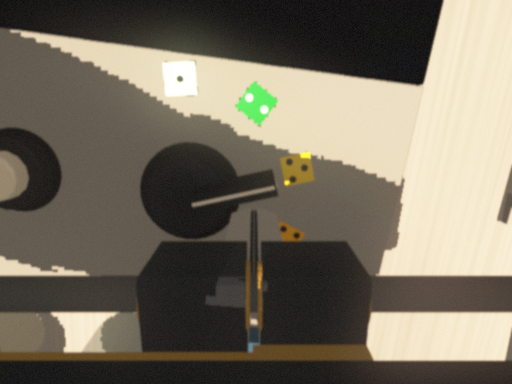

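It jumped: the tab (line (192,205)–(275,188)) now points at the 3-dot mark, one click left. Push the second step.

>>> {"name": "arm_command", "arguments": {"deltas": [{"xyz": [0.0005, 0.0024, 0], "turn": [0, 0, 0.06]}, {"xyz": [0.0004, 0.0024, 0], "turn": [0, 0, 0.06]}, {"xyz": [0.0002, 0.0025, 0], "turn": [0, 0, 0.06]}, {"xyz": [0, 0.0025, 0], "turn": [0, 0, 0.06]}, {"xyz": [-0.0001, 0.0025, 0], "turn": [0, 0, 0.06]}, {"xyz": [-0.0002, 0.0024, 0], "turn": [0, 0, 0.06]}, {"xyz": [-0.0004, 0.0024, 0], "turn": [0, 0, 0.06]}, {"xyz": [-0.0005, 0.0024, 0], "turn": [0, 0, 0.06]}, {"xyz": [-0.0007, 0.0024, 0], "turn": [0, 0, 0.06]}, {"xyz": [-0.0008, 0.0023, 0], "turn": [0, 0, 0.06]}, {"xyz": [0, 0, 0], "turn": [0, 0, 0]}, {"xyz": [0, 0, 0], "turn": [0, 0, 0]}]}}

```text
clock: 6.85
eef_pos: [608.6, -106.0, 99.4]
eef_rot: [-3.142, -0.0, 2.262]
wrist_force: [-0.2, 0.3, 0.6]
finger_gap: 0.6
```

Run:
```python
from cell import *
import cv2,pickle
s=read_state(); print(s["eef_pos"],s["eef_rot"],s["wrist_force"])
w=camera("wrist"); cv2.imwrite("pics/w5.png",w["color"][:,:,::-1])
```

```text
[ 608.61146651 -106.0359354    99.44676576] [-3.14157903e+00 -4.24069026e-05  2.26197633e+00] [-0.22505154  0.28747835  0.63162476]
```

View pics/w5.png

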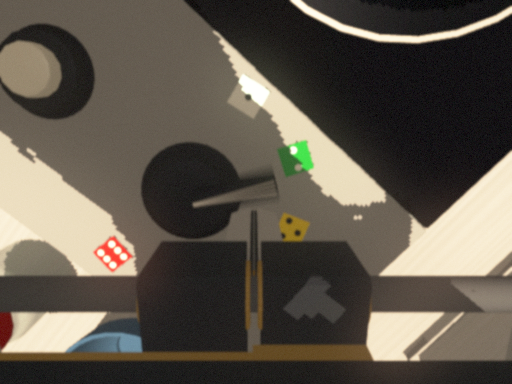

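The tab (line (193,205)–(275,186)) has jumped off the finger to the green mark (296,158). Backing off, lifting and verifying.

>>> {"name": "arm_command", "arguments": {"deltas": [{"xyz": [0.005, -0.006, 0], "turn": [0, 0, 0]}, {"xyz": [0.008, -0.01, 0], "turn": [0, 0, 0]}, {"xyz": [0, 0, 0.02], "turn": [0, 0, -0.05]}, {"xyz": [0, 0, 0.03], "turn": [0, 0, -0.05]}, {"xyz": [0, 0, 0.02], "turn": [0, 0, -0.05]}, {"xyz": [0, 0, 0], "turn": [0, 0, 0]}, {"xyz": [0, 0, 0], "turn": [0, 0, 0]}, {"xyz": [0, 0, 0], "turn": [0, 0, 0]}]}}

```text
clock: 7.9
eef_pos: [621.3, -122.0, 168.3]
eef_rot: [-3.14, -0.001, 2.114]
wrist_force: [-0.0, 0.9, 0.9]
finger_gap: 0.5
```

Run:
```python
from cell import *
import cv2
from arc import *
from scipy.spatial.transform import Rotation as Ro
s=read_state(); w=camera("wrist"); print(s["eef_pos"],s["eef_rot"])
R=Ro.from_euler("xyz",s["eef_rot"]).as_matrix(); M=w["mount"]
def pw(P):
    q=R.T@(np.array(P)-s["eef_pos"]); q=np.linalg.inv(M)@np.r_[q,1]; return np.round([w["fx"]*q[0]/q[2]+w["cx"],w["fy"]*q[1]/q[2]+w["cy"]],1)
e=lambda a,r:[A[0]+r*np.cos(a),A[1]+r*np.sin(a)]
im=w["color"][:,:,::-1].copy()
cv2.imwrite("pics/w6.png",cv2.resize(im[60:300,100:400],None,fx=2.5,fy=2.5,interpolation=cv2.INTER_CUBIC))
print("green",pw(e(1.01,67)+[70]))
for a in [.85,.93,1.01,1.09]: print(a,pw(e(a,52)+[102]),pw(e(a,0)+[102]))
```

```text
[ 621.34584302 -121.98985679  168.25236228] [-3.14039729e+00 -1.21706381e-03  2.11431003e+00]
green [274.4 114.5]
0.85 [262.3 136.8] [192.8 158.8]
0.93 [260.3 131.2] [192.8 158.8]
1.01 [257.9 125.7] [192.8 158.8]
1.09 [255.  120.4] [192.8 158.8]
```

View pics/w6.png

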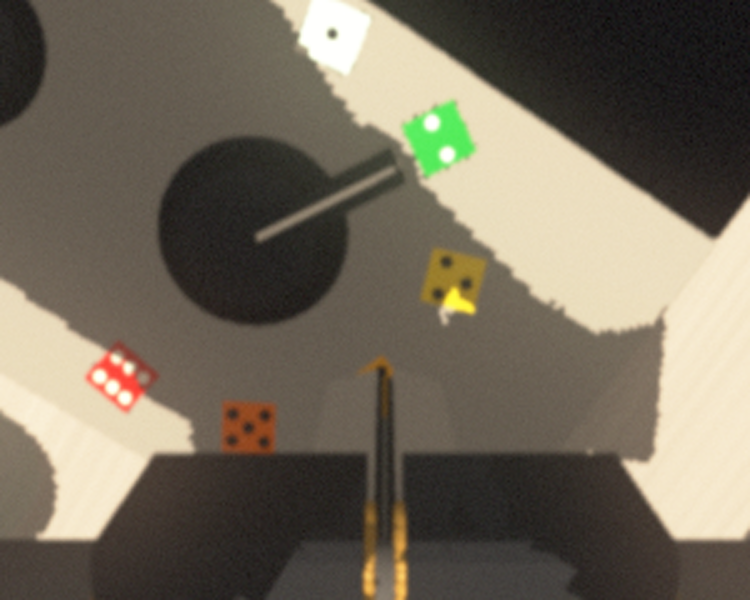

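The tab line gives a world angle of ≈1.005 rad (green is 1.01), so the selector rests on the two-dot mark. Now over to the start button.

>>> {"name": "arm_command", "arguments": {"deltas": [{"xyz": [-0.026, 0.001, 0], "turn": [0, 0, -0.09]}, {"xyz": [-0.026, 0.001, 0], "turn": [0, 0, -0.09]}, {"xyz": [-0.026, 0.001, 0], "turn": [0, 0, -0.09]}, {"xyz": [-0.026, 0.001, 0], "turn": [0, 0, -0.09]}, {"xyz": [-0.026, 0.001, 0], "turn": [0, 0, -0.09]}, {"xyz": [-0.026, 0, 0], "turn": [0, 0, -0.09]}, {"xyz": [0, 0, -0.02], "turn": [0, 0, 0]}, {"xyz": [0, 0, -0.02], "turn": [0, 0, 0]}, {"xyz": [0, 0, -0.01], "turn": [0, 0, 0]}, {"xyz": [0, 0, 0], "turn": [0, 0, 0]}, {"xyz": [0, 0, 0], "turn": [0, 0, 0]}]}}

```text
clock: 9.32
eef_pos: [465.9, -117.0, 120.0]
eef_rot: [3.141, 0.0, 1.574]
wrist_force: [0.1, -0.1, -0.7]
finger_gap: 0.3
```

Run:
```python
from cell import *
import cv2
s=read_state(); print(s["eef_pos"],s["eef_rot"],s["wrist_force"])
w=camera("wrist"); cv2.imwrite("pics/w7.png",w["color"][:,:,::-1])
t=camera("scene");i=t["color"][170:270,190:300,::-1]; cv2.imwrite("pics/s7.png",cv2.resize(i,None,fx=5,fy=5,interpolation=cv2.INTER_CUBIC))
```

```text
[ 465.94363684 -117.02502541  120.01533392] [3.14086182e+00 2.12620474e-04 1.57390189e+00] [ 0.08136849 -0.05210861 -0.71367033]
```

View pics/w7.png

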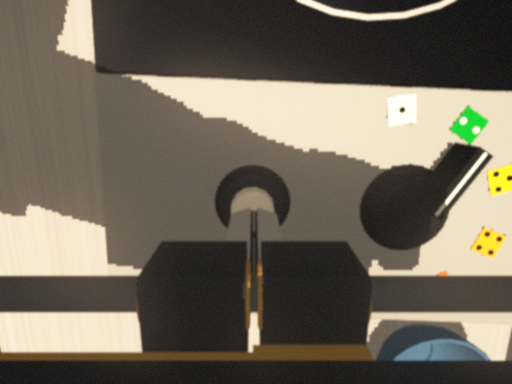

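View pics/s7.png

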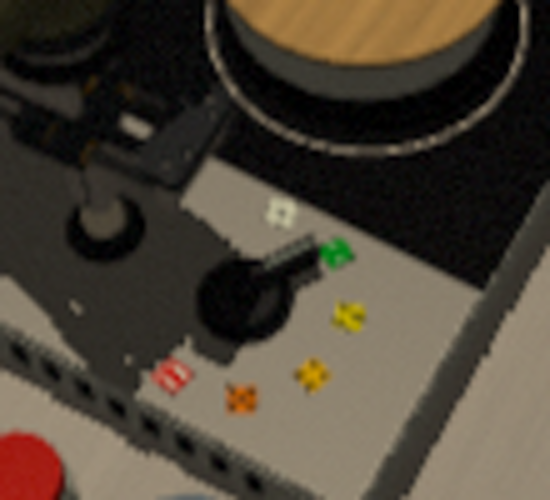

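The selector points at green in both views, and the finger is centred over the button (cap near (253,205), tip at (255,212)). Pressing.

>>> {"name": "arm_command", "arguments": {"deltas": [{"xyz": [0, 0, -0.008], "turn": [0, 0, 0]}, {"xyz": [0, 0, -0.008], "turn": [0, 0, 0]}, {"xyz": [0, 0, -0.004], "turn": [0, 0, 0]}, {"xyz": [0, 0, -0.003], "turn": [0, 0, 0]}, {"xyz": [0, 0, -0.001], "turn": [0, 0, 0]}, {"xyz": [0, 0, 0], "turn": [0, 0, 0]}]}}

```text
clock: 10.18
eef_pos: [465.7, -117.0, 96.8]
eef_rot: [3.141, 0.0, 1.574]
wrist_force: [-9.6, 2.4, 22.6]
finger_gap: 0.4
```

22.6 N, so the button is against its stop at tip height ≈85.8 (expected 86). A quick look, then lift.

Run:
```python
from cell import *
import cv2
s=read_state(); print(s["eef_pos"],s["wrist_force"],s["moment"])
w=camera("wrist"); cv2.imwrite("pics/w8.png",cv2.resize(w["color"][130:260,180:330,::-1],None,fx=4,fy=4,interpolation=cv2.INTER_CUBIC))
```

```text
[ 465.66974117 -116.99784653   96.8312913 ] [-9.64986467  2.36529854 22.556183  ] [ 0.49547391  2.01950505 -0.01032432]
```

View pics/w8.png

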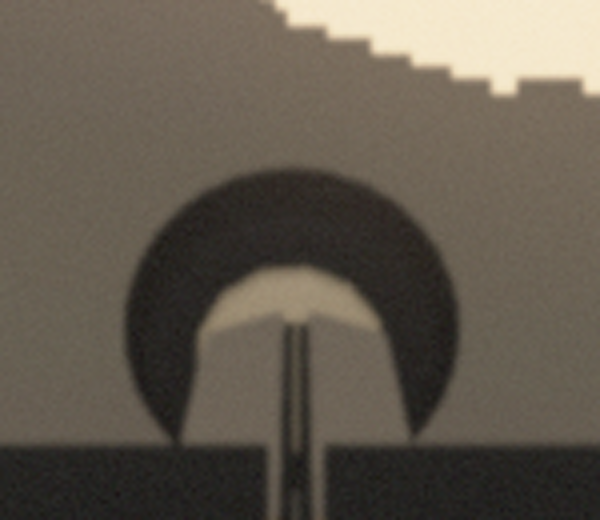

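>>> {"name": "arm_command", "arguments": {"deltas": [{"xyz": [0, 0, 0.003], "turn": [0, 0, 0]}, {"xyz": [0, 0, 0.008], "turn": [0, 0, 0]}, {"xyz": [0, 0, 0.012], "turn": [0, 0, 0]}, {"xyz": [0, 0, 0.03], "turn": [0, 0, 0]}, {"xyz": [0, 0, 0.04], "turn": [0, 0, 0]}, {"xyz": [0, 0, 0.04], "turn": [0, 0, 0]}, {"xyz": [-0.03, 0, 0], "turn": [0, 0, 0]}, {"xyz": [-0.04, 0, 0], "turn": [0, 0, 0]}, {"xyz": [-0.03, 0, 0], "turn": [0, 0, 0]}, {"xyz": [0, 0, 0], "turn": [0, 0, 0]}, {"xyz": [0, 0, 0], "turn": [0, 0, 0]}]}}

```text
clock: 11.6
eef_pos: [366.1, -117.1, 229.0]
eef_rot: [3.141, 0.0, 1.574]
wrist_force: [0.4, 0.5, -0.7]
finger_gap: 0.6
```

Run:
```python
from cell import *
import cv2
s=read_state(); print(s["eef_pos"],s["wrist_force"],s["clock"])
w=camera("wrist"); cv2.imwrite("pics/w9.png",w["color"][:,:,::-1])
t=camera("scene")["color"]; cv2.imwrite("pics/s9.png",cv2.resize(t[120:300,140:330,::-1],None,fx=3.3,fy=3.3,interpolation=cv2.INTER_CUBIC))
```

```text
[ 366.11636638 -117.05479     228.97159169] [ 0.37856379  0.54089236 -0.72308389] 11.6
```

View pics/w9.png

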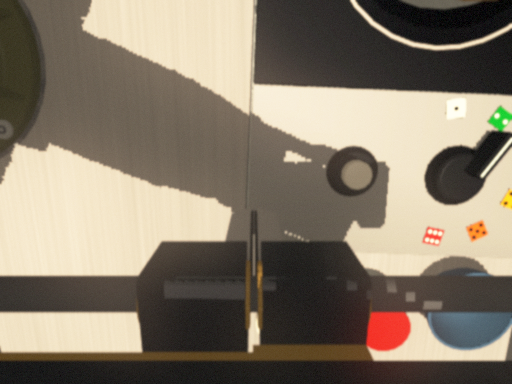

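View pics/s9.png

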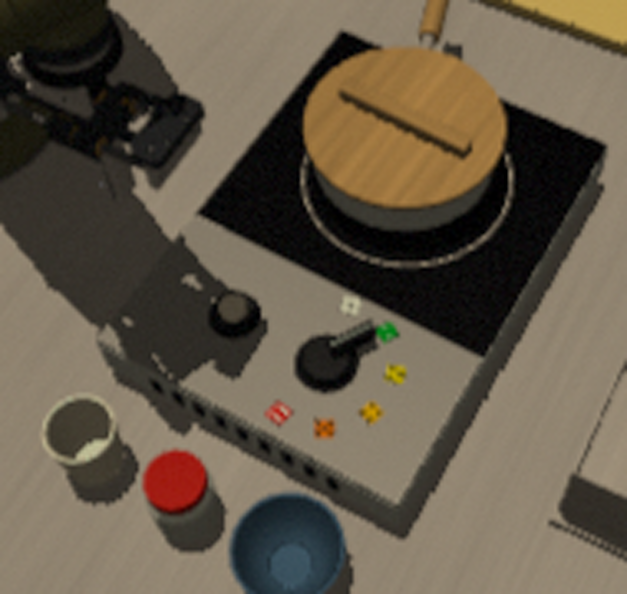

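The tab points at green, the button cap is up again at (356,172) in the wrist view, and the pan, lid and cups are where they were. The arm is clear with about 0 N on the wrist. Handing in.

Run:
```python
from cell import *
print(sign_off()); s=read_state(); print(s["clock"],s["wrist_force"])
```

```text
the job is handed in; nothing more can be done
None
the job is handed in; nothing more can be done
```

The selector now rests on the green two-dot mark, and I pressed the start button down and let it come back up. I handed the job in after about 11.6 s; it reports no verdict.

- **Selector:** It started at four dots. I pushed one side of the tab with the closed fingers through two clicks, three dots then green. After backing off, the wrist image put the tab at about 1.005 rad in the world frame, against 1.01 rad for green.
- **Start button:** The fingertip ended about 85.8 mm above the counter, which is about 6 mm of travel, and the wrist read 22.6 N. The wrist image showed only the cap being touched. That reading also included about 10 N sideways, which I did not explain. I judged the button's return only from the pictures, as I could not read its position directly.
- **Everything else:** In the last pictures the pan, lid, bowl, cup and jar look unmoved. The knife and spoon were not in those pictures; the arm did not go near them. The arm is clear of everything, with under 1 N on the wrist.
- **Disagreements:** One move was refused, apparently because some rows had no "turn"; I repeated it with full rows. The hob's outer corners fitted about 2 px off in the camera fit, but the marks, selector and button fitted to within 1 px.

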